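# Steady the rocking slide cabinet with a wedge

### The job

The low slide cabinet on the lab bench rocks because its foot at the near right corner, the corner the wooden wedge is aimed at, does not reach the bench. Push the wedge along the bench, thin end first, until it sits snug under that foot, then press down firmly on the cabinet's top over that foot to feel that it no longer dips (push the wedge farther if it does), and let go of everything. Only push and press: lift neither wedge nor cabinet, leave the cabinet standing level where it is, and do not disturb the other things.

Things in the scene. Friction and masses are not known exactly. Their poses are not given: they have to be found in the camera images.
- wedge: Loose plain wooden wedge, 140 x 50 mm, about 0.09 kg, flat on the bench. Top slopes evenly from 19 mm high at the square thick end (own x = -70 mm) to 3 mm at the thin end (own x = +70). Origin: centre of underside; +x to the thin end. At the start it points within about 0.5 rad at the short foot, thin end 30 to 70 mm from it.
- wedge_heel (a point): Middle of the wedge's upright square thick end, where it is pushed, 9.5 mm above the bench. Under 3 N slides the wedge along the bench; when it meets the foot the push needed rises quickly beyond 8 N. It stays where it is left, held by friction.
- cabinet: Loose low grey steel slide cabinet, 200 (own x) by 160 (own y), 84 mm high, about 1.8 kg, white drawer fronts on its own -x face. Origin: centre of its footprint at bench height. The box spans heights 24 to 84; round-bottomed feet 24 tall, 24 across at own (-80, 60), (80, 60), (80, -60) mm. Left alone it stands level on these three.
- short_foot (a point): Point on the underside of the steel box (24 mm up) from which the foot that is screwed in too far hangs, at own (-80, -60) mm. The foot is a rubber disc 28 mm across, 8 thick, whose underside hangs 6 to 12 mm above the bench (differs each time). 1 to 4 N down on the top over it tips that corner down by this gap.
- press_spot (a point): The place to press: on the cabinet's flat top, straight above the centre of the short foot, 20 mm in from both edges of the corner at own (-x, -y); 84 mm above the bench while the cabinet stands level.
- block: Bystander: flat rectangular wooden block 90 x 45 x 18 mm, not a wedge; origin at centre of underside.
- dropper: Bystander: small amber dropper bottle, 34 across, 75 high; origin at centre of underside.
- wipes: Bystander: white canister of wipes with a blue cap, 90 across, 170 high; origin at centre of underside.
- stain_jar: Bystander: glass jar with a white cap, 60 across, 85 high; origin at centre of underside.
- slide_box: Bystander: flat plastic slide box, 90 x 140 x 35 mm; origin at centre of underside.
- petri: Bystander: stack of pale translucent dishes, 90 across, 28 high; origin at centre of underside.
- sticks: Bystander: cream pot of wooden sticks, 72 across, about 165 high; origin at centre of underside.
Things that resemble listed ones, but are neither listed nor needed, are in the scene too. Leave any blue or turquoise look-alike of the wedge alone.

How it is judged:
By the outcome, as a careful person would: the job done as asked, in the order asked, and still so for the second after the job is handed in, with the robot touching nothing.
It also fails if it takes over 61 s, if anything falls off the work surface, if the arm or the gripper's body presses on something with over 40 N, if the wrist force passes 120 N, or if a joint passes its speed limit or range.

### The arm

A 6-joint arm with a two-finger parallel gripper is mounted at the origin on the work surface. World frame = base frame: x ahead of the robot, y to its left, z up, the work surface at z = 0. Lengths are in m, angles in rad, forces in N, time in s.
With the tool pointing down it reaches from about 0.35 to 0.85 m from the base axis. Payload 8.1 kg.
Tool frame: the origin (TCP) lies at the very end of the fingers, on their centre line; the grasp point (between the pads) lies 19 mm behind it (robot.pinch_z is the distance from the TCP to the grasp point, in m); z points along the fingers, y is the line along which they close (so a half turn about z gives the same grasp; the last joint's range is limited). The gripper opens to 85 mm and grips with 20 to 120 N. Pads are 22 mm wide; open, the fingers measure 114 mm over their backs; the gripper's body (76 mm by 85 mm) begins 54 mm behind the grasp point. The pads swing forward as they close: fully open they stand 13 mm farther back than shut.
Start: joints at [1.093, 0.13, 1.488, -0, 1.523, -0.085], TCP at [0.23, 0.554, 0.231] pointing down, gripper open.
Joint ranges: [-2.96, 2.96], [-0.89, 2.26], [0.02, 2.5], [-1.34, 4.48], [0, 2.73], [-2.66, 2.66]. Speed limits (rad/s): [2.39, 2.39, 2.79, 3.14, 3.14, 3.14].

### API

Orientations are given as a 3x3 rotation matrix whose columns are the frame's x, y, z axes.
In Python, from bench import monitor, eyes, finish_job, robot gives the robot as it stands.
- The arm moves only by the shell command python3 -m crank 'ROWS' [FORCE]. ROWS is JSON, a list of rows, each a list of 7 numbers: the shift along the tool's x, y, z in mm, then the turn, a rotation vector about the tool's x, y, z in rad, then the opening in per cent of the stroke, from 0 (shut) to 100 (fully open). A call has 1 to 12 rows; each row shifts and turns the commanded pose from where the row before left it, along the tool's axes as they then stand; what a row does not reach is not made up. A row lasts 1/8 s, in which the tool goes at most 62.5 mm and 10.7 degrees, less where a joint would pass 70% of its speed; a pose out of reach is approached as far as the arm can. A call with a gripper value outside its range is refused whole. The fingers move at their own pace and stop on an object; FORCE is the grip in N (left out, the last holds). Time passes only in rows, so rows that do not move let the fingers close. It gives the time, the measured TCP pose, the force, the opening and the grip force at its end, in the units of the state.
- monitor.sense(): the state, without advancing time (a new reading comes with each control period).
- eyes.read_camera(name): name is "side" or "top"; returns the picture (400x640x3 uint8, red, green, blue); there is no depth.
- eyes.camera_info(name): a dict with "mtx" (3x3 intrinsics, pixels), "k1" (the pictures are not rectified: a ray, as slopes to the right and down, at radius r is drawn at 1 + k1 r^2 times it, then the intrinsics apply), "rvec" (rotation vector, rad) and "tvec" (3), from world to camera coordinates, as OpenCV has them. Camera axes: x right, y down, z forward; pixel columns grow to the right and rows downward; lengths in m; the calibration is good to about 2 mm. A picture is of the moment at which its call begins. camera_info takes no time and is no camera call.
- finish_job(): hands the job in; it is judged then, once.
The state is a dict: "clock": time; "qpos": joint angles; "joint_velocities": joint speeds; "tau": joint torques, N m; "position": TCP position; "tcp_rot": TCP orientation; "ft_force": force on the tool from outside, world axes, zero at the start; "wrist_torque": the same for the moment, N m; "grip_width": opening from 0.0 (shut) to 1.0 (fully open); "gripper_force": force on a finger pad.
Only numpy, scipy, OpenCV 4.12 (cv2) and the standard library are available. Lean on these libraries where they do the work, as an engineer would, in place of code of your own. Each camera call takes 0.05 s, during which the arm holds its last target. There are 200 camera calls.

## Working session

There is one attempt and no reset: what is moved stays moved. The work goes in short steps, Python scripts to look and compute and a shell command to move; the robot and the scene stay as the last step left them, time stands still between calls to the robot, and variables do not carry over. Pictures are saved under pics/ and viewed, at most 10 in all, crops included, and the job is handed in when it is done.

```bash
mkdir -p pics; ls; python3 - <<'E'
from bench import monitor, eyes, robot
import cv2
for n in("side","top"):
    cv2.imwrite(f"pics/{n}0.png",eyes.read_camera(n)[:,:,::-1]); print(n,eyes.camera_info(n))
s=monitor.sense(); print(s['clock'],s['position'],s['tcp_rot'])
E
```

```text
pics
side {'mtx': array([[378.1172766 ,   0.        , 315.06099194],
       [  0.        , 378.1172766 , 194.27259941],
       [  0.        ,   0.        ,   1.        ]]), 'k1': -0.07285346219000122, 'rvec': array([ 2.12835672, -0.7778503 ,  0.37551447]), 'tvec': array([-0.43361698,  0.24778541,  0.89991051])}
top {'mtx': array([[394.21596914,   0.        , 319.50965775],
       [  0.        , 394.21596914, 199.74976932],
       [  0.        ,   0.        ,   1.        ]]), 'k1': 0.011198329401025194, 'rvec': array([ 2.10077664, -2.14971787,  0.17960047]), 'tvec': array([-0.0574324 ,  0.54128799,  1.26792011])}
0.1 [0.22942582 0.55385934 0.23034653] [[-9.23827983e-01  3.82807092e-01 -7.66974024e-04]
 [ 3.82807838e-01  9.23826754e-01 -1.51257942e-03]
 [ 1.29524994e-04 -1.69096686e-03 -9.99998562e-01]]
```

View pics/top0.png

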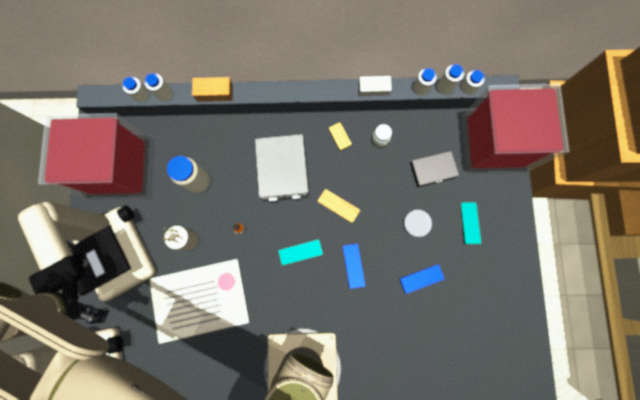

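View pics/side0.png

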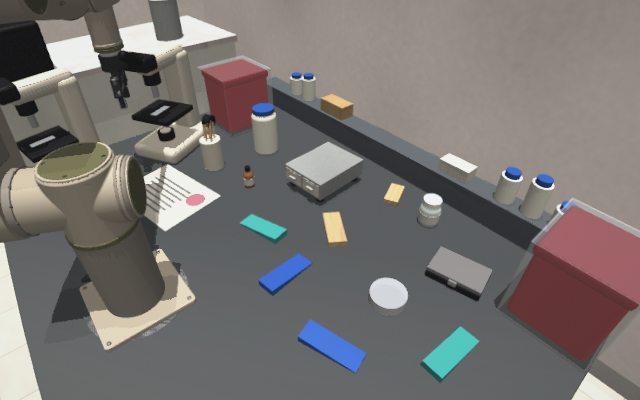

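The top view shows the wedge at about (339,205), its upper-left end towards the cabinet corner at about (308,196). The cabinet is at (281,167), drawer fronts facing the robot. The side view shows the wedge at (335,228), and the block is the small one at (395,193).

```bash
cat > h.py <<'E'
from bench import monitor, eyes, robot
import cv2, numpy as np
def cam(n):
    c=eyes.camera_info(n); return c['mtx'],np.array([c['k1'],0,0,0.]),c['rvec'],c['tvec']
def ray(n,p):
    m,d,r,t=cam(n); R=cv2.Rodrigues(r)[0]
    q=cv2.undistortPoints(np.float64(p).reshape(-1,1,2),m,d).reshape(-1,2)
    return -R.T@t, np.c_[q,np.ones(len(q))]@R
def plane(n,p,z):
    o,v=ray(n,p); return o+v*((z-o[2])/v[:,2])[:,None]
def px(n,P):
    m,d,r,t=cam(n); return cv2.projectPoints(np.float64(P).reshape(-1,1,3),r,t,m,d)[0].reshape(-1,2)
def yellow(im,box):
    h=cv2.cvtColor(im,cv2.COLOR_RGB2HSV); k=cv2.inRange(h,(10,70,90),(32,255,255)); m=np.zeros_like(k)
    x0,y0,x1,y1=box; m[y0:y1,x0:x1]=k[y0:y1,x0:x1]
    return max(cv2.findContours(m,0,1)[0],key=cv2.contourArea)
E
python3 - <<'E'
from h import *
t=cv2.imread('pics/top0.png')[:,:,::-1].copy(); s=cv2.imread('pics/side0.png')[:,:,::-1].copy()
for n,im,b in(("top",t,(310,180,370,230)),("side",s,(310,200,360,255))):
    c=yellow(im,b); print(n,cv2.contourArea(c),cv2.boxPoints(cv2.minAreaRect(c)).round(1).tolist())
    for z in(.003,.019): print(z,plane(n,cv2.boxPoints(cv2.minAreaRect(c)),z).round(4)[:,:2].tolist())
g=cv2.inRange(cv2.cvtColor(t,cv2.COLOR_RGB2HSV),(0,0,125),(180,40,255)); m=g*0; m[125:205,245:320]=g[125:205,245:320]
c=max(cv2.findContours(m,0,1)[0],key=cv2.contourArea); b=cv2.boxPoints(cv2.minAreaRect(c)); print('cab',b.tolist(),plane('top',b,.084).round(4).tolist())
a=cv2.resize(t[120:230,240:375],None,fx=5,fy=5,interpolation=3)[:,:,::-1]; cv2.imwrite('pics/a.png',a)
cv2.imwrite('pics/b.png',cv2.resize(s[130:255,270:410],None,fx=4.5,fy=4.5,interpolation=3)[:,:,::-1])
E
```

```text
top 651.5 [[315.8999938964844, 201.3000030517578], [324.70001220703125, 187.0], [360.8999938964844, 209.3000030517578], [352.1000061035156, 223.5]]
0.003 [[0.5428, -0.0571], [0.5922, -0.0885], [0.511, -0.2109], [0.4627, -0.1791]]
0.019 [[0.54, -0.0574], [0.5888, -0.0884], [0.5086, -0.2093], [0.4608, -0.1778]]
side 577.5 [[321.79998779296875, 213.1999969482422], [340.29998779296875, 209.5], [347.29998779296875, 244.5], [328.79998779296875, 248.1999969482422]]
0.003 [[0.5428, -0.0604], [0.5968, -0.0838], [0.5107, -0.2039], [0.4629, -0.1815]]
0.019 [[0.5307, -0.0742], [0.5835, -0.097], [0.4993, -0.2145], [0.4525, -0.1927]]
cab [[252.77871704101562, 137.56558227539062], [302.8197021484375, 133.01638793945312], [308.6885681152344, 197.57376098632812], [258.6475830078125, 202.12295532226562]] [[0.7496, 0.1481, 0.084], [0.7613, -0.0193, 0.084], [0.5413, -0.0351, 0.084], [0.5302, 0.1275, 0.084]]
```

View pics/a.png

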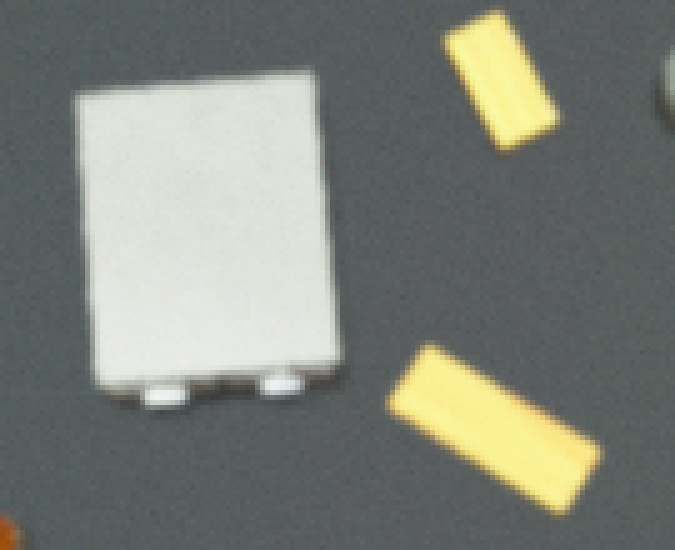

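View pics/b.png

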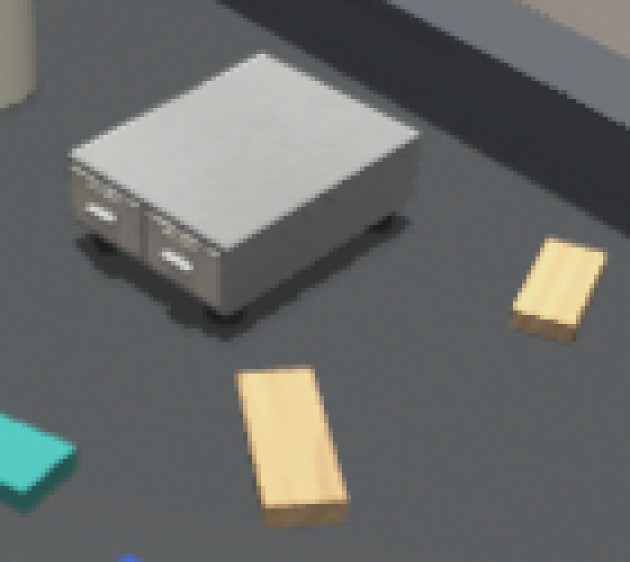

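The crops show the wedge's visible thick heel at its lower right, with the thin end at the upper left. Cabinet top corners in the top view are about (255,139), (303,134), (309,192) and (260,197).

```bash
python3 - <<'E'
from h import *
o=np.array([240,120])-.4
b=np.array([[77,95],[315,72],[343,361],[98,386]])/5+o
P=plane('top',b,.084)[:,:2]; print(P.round(4).tolist(),[np.linalg.norm(P[i]-P[i-1]).round(4) for i in range(4)])
# own coords of TL(+x,+y),TR(+x,-y),BR(-x,-y),BL(-x,+y)
Q=np.array([[.1,.08],[.1,-.08],[-.1,-.08],[-.1,.08]])
def fit(Q,P):
    q=Q-Q.mean(0);p=P-P.mean(0); a=np.arctan2((q[:,0]*p[:,1]-q[:,1]*p[:,0]).sum(),(q*p).sum())
    R=np.array([[np.cos(a),-np.sin(a)],[np.sin(a),np.cos(a)]]); t=P.mean(0)-R@Q.mean(0); return a,R,t
a,R,t=fit(Q,P); f=t+R@[-.08,-.06]; print('cab',a,t,'foot',f)
bs=np.array([[70,153],[265,53],[419,132],[228,249]])/4.5+[270-.4,130-.4]
P2=plane('side',bs,.084)[:,:2]; Q2=Q[[3,0,1,2]]; a2,R2,t2=fit(Q2,P2); print('side',a2,t2,t2+R2@[-.08,-.06],[np.linalg.norm(P2[i]-P2[i-1]).round(4) for i in range(4)])
def wedge(n,pts): # thinL,thinR,heelR,heelL
    P=np.r_[plane(n,pts[:2],.003),plane(n,pts[2:],.019)][:,:2]
    return fit(np.array([[.07,.025],[.07,-.025],[-.07,-.025],[-.07,.025]]),P),P
for n,p in(('top',np.array([[388,404],[430,345],[602,452],[560,514]])/5+o),('side',np.array([[237,373],[314,367],[347,499],[264,507]])/4.5+[269.6,129.6])):
    (aw,Rw,tw),P=wedge(n,p); print(n,'wedge',aw,tw,'thin',tw+Rw@[.07,0],'heel',tw-Rw@[.07,0],'foot in wedge frame',Rw.T@(f-tw), [np.linalg.norm(P[i]-P[i-1]).round(4) for i in range(4)])
E
```

```text
[[0.7458, 0.1407], [0.7579, -0.0185], [0.5605, -0.0339], [0.5478, 0.1258]] [np.float64(0.1987), np.float64(0.1597), np.float64(0.198), np.float64(0.1601)]
cab 0.07684063427797752 [0.6529977  0.05350759] foot [ 0.57783966 -0.01245657]
side 0.07711905391863849 [0.65351005 0.05547617] [ 0.57837039 -0.0105089 ] [np.float64(0.1582), np.float64(0.1982), np.float64(0.1552), np.float64(0.1974)]
top wedge 0.9561178650179938 [ 0.52583816 -0.13389904] thin [ 0.56620688 -0.07671191] heel [ 0.48546945 -0.19108616] foot in wedge frame [0.12920256 0.02755228] [np.float64(0.1403), np.float64(0.0507), np.float64(0.1399), np.float64(0.0513)]
side wedge 0.9670580032543205 [ 0.52752889 -0.13097793] thin [ 0.56726956 -0.07335259] heel [ 0.48778822 -0.18860326] foot in wedge frame [0.12613167 0.02587062] [np.float64(0.1413), np.float64(0.0522), np.float64(0.1406), np.float64(0.0506)]
```

```bash
cat > plan.py <<'E'
from h import *
import sys
from scipy.spatial.transform import Rotation as Ro
def plan(target,head,n,g):
    """print n rows to TCP target (m), tool pointing down with tool x at heading head"""
    s=monitor.sense(); R=s['tcp_rot']; d=(np.array(target)-s['position'])*1000/n
    T=np.array([[np.cos(head),np.sin(head),0],[np.sin(head),-np.cos(head),0],[0,0,-1]])
    w=Ro.from_matrix(R.T@T).as_rotvec(); w=w/n; out=[]
    for i in range(n):
        out.append([round(float(v),1) for v in R.T@d]+[round(float(v),3) for v in w]+[g]); R=R@Ro.from_rotvec(w).as_matrix()
    print('step mm',np.linalg.norm(d),'deg',np.degrees(np.linalg.norm(w))); print(str(out).replace(' ',''))
if __name__=='__main__':
    a=[float(v) for v in sys.argv[1:]]; plan(a[:3],a[3],int(a[4]),int(a[5]))
E
python3 plan.py .468 -.232 .2 1.16 14 0
```

```text
step mm 58.702529860310186 deg 6.50208763325571
[[-37.2,-45.3,2.2,-0.0,0.0,0.113,0],[-42.1,-40.8,2.2,-0.0,0.0,0.113,0],[-46.5,-35.8,2.2,-0.0,0.0,0.113,0],[-50.2,-30.3,2.2,-0.0,0.0,0.113,0],[-53.3,-24.4,2.2,-0.0,0.0,0.113,0],[-55.8,-18.2,2.2,-0.0,0.0,0.113,0],[-57.5,-11.8,2.2,-0.0,0.0,0.113,0],[-58.4,-5.2,2.2,-0.0,0.0,0.113,0],[-58.6,1.4,2.2,-0.0,0.0,0.113,0],[-58.1,8.1,2.2,-0.0,0.0,0.113,0],[-56.8,14.6,2.2,-0.0,0.0,0.113,0],[-54.8,20.9,2.2,-0.0,0.0,0.113,0],[-52.1,27.0,2.2,-0.0,0.0,0.113,0],[-48.7,32.7,2.2,-0.0,0.0,0.113,0]]
```

```bash
python3 -m crank '[[-37,-45,0,0,0,0.113,0],[-42,-41,0,0,0,0.113,0],[-46,-36,0,0,0,0.113,0],[-50,-30,0,0,0,0.113,0],[-53,-24,0,0,0,0.113,0],[-56,-18,0,0,0,0.113,0],[-57,-12,0,0,0,0.113,0],[-58,-5,0,0,0,0.113,0],[-58,1,0,0,0,0.113,0],[-58,8,2,0,0,0.113,0],[-57,15,2,0,0,0.113,0],[-55,21,2,0,0,0.113,0]]'
python3 plan.py .468 -.232 .05 1.16 5 0
```

```text
clock: 1.6
position: [0.435, -0.1185, 0.2251]
tcp_rot: [[0.181, 0.983, 0.0], [0.983, -0.181, 0.0], [0.0, 0.0, -1.0]]
ft_force: [1.1, 1.4, 0.6]
grip_width: 0.002
gripper_force: 0.0
step mm 42.24924569882782 deg 2.620519591062591
[[-21.1,10.6,35.0,0.0,-0.0,0.046,0],[-20.6,11.5,35.0,0.0,-0.0,0.046,0],[-20.1,12.5,35.0,0.0,-0.0,0.046,0],[-19.5,13.4,35.0,0.0,-0.0,0.046,0],[-18.9,14.3,35.0,0.0,-0.0,0.046,0]]
```

```bash
python3 -m crank '[[-52,27,0,0,0,0.113,0],[-49,33,0,0,0,0.113,0],[0,0,0,0,0,0,0],[0,0,0,0,0,0,0]]'
python3 plan.py .468 -.232 .02 1.16 4 0
```

```text
clock: 2.1
position: [0.4694, -0.2285, 0.2246]
tcp_rot: [[0.393, 0.92, -0.001], [0.92, -0.393, 0.001], [0.001, -0.002, -1.0]]
ft_force: [-0.9, 0.5, -0.3]
grip_width: 0.003
gripper_force: 0.0
step mm 51.160260667867504 deg 0.10204066372311708
[[-1.0,0.1,51.2,-0.0,-0.0,0.002,0],[-1.0,0.1,51.2,-0.0,-0.0,0.002,0],[-1.0,0.1,51.2,-0.0,-0.0,0.002,0],[-1.0,0.0,51.2,-0.0,-0.0,0.002,0]]
```

```bash
python3 -m crank '[[-1,0,51,0,0,0,0],[-1,0,51,0,0,0,0],[-1,0,50,0,0,0,0],[-1,0,40,0,0,0,0],[0,0,22,0,0,0,0],[0,0,0,0,0,0,0],[0,0,0,0,0,0,0]]'
python3 - <<'E'
from h import *
t=eyes.read_camera('top');s=eyes.read_camera('side')
a=cv2.resize(t[150:250,290:410],None,fx=3.3,fy=4,interpolation=3); b=cv2.resize(s[160:290,270:420],None,fx=2.64,fy=400/130,interpolation=3)
cv2.imwrite('pics/c.png',np.hstack([a,b])[:,:,::-1])
E
```

```text
clock: 2.98
position: [0.4692, -0.2322, 0.0129]
tcp_rot: [[0.392, 0.92, 0.002], [0.92, -0.392, -0.001], [-0.0, 0.002, -1.0]]
ft_force: [0.2, 1.2, 0.5]
grip_width: -0.0
gripper_force: 0.0
```

View pics/c.png

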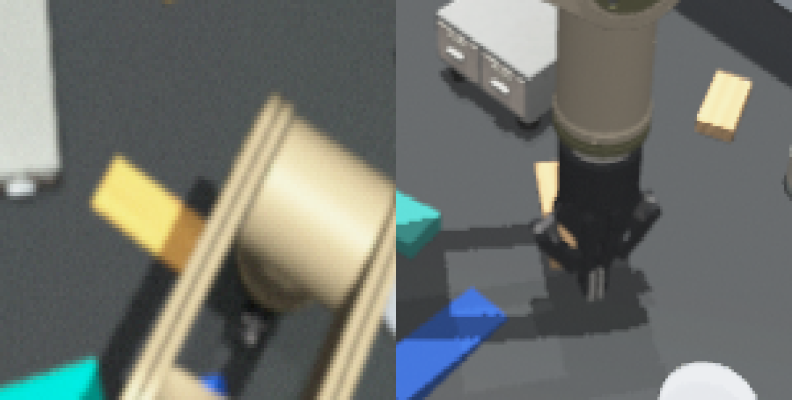

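The image shows the closed fingers behind the heel and clear of the blue pieces. The thin end stays visible in the top view at about (322,198).

```bash
python3 -m crank '[[8,0,4,0,0,0,0],[8,0,0,0,0,0,0],[8,0,0,0,0,0,0],[5,0,0,0,0,0,0],[5,0,0,0,0,0,0],[5,0,0,0,0,0,0],[5,0,0,0,0,0,0],[5,0,0,0,0,0,0],[0,0,0,0,0,0,0]]'
cat > w.py <<'E'
from h import *
t=eyes.read_camera('top')
c=yellow(t,(285,165,350,230)); cv2.imwrite('pics/last_top.png',t[:,:,::-1])
p=c.reshape(-1,2).astype(float); 
hull=cv2.convexHull(c).reshape(-1,2).astype(float)
# thin-end corners in ground plane: extremes along wedge edges
P=plane('top',p,.003)[:,:2]; F=np.array([.578,-.0115])
s=monitor.sense(); h=np.arctan2(s['tcp_rot'][1,0],s['tcp_rot'][0,0])
# left (low row... max row per column) edge fitted as line away from ends
d=np.array([np.cos(h),np.sin(h)]); n=np.array([-d[1],d[0]])
u=P@d; v=P@n; um=u.max()
for nm,sel in(('L',v>np.median(v)),):pass
bins=np.arange(um-.045,um-.012,.004); L=[];Rr=[]
for b in bins:
    k=abs(u-b)<.003
    if k.sum()>1: L.append((b,v[k].max())); Rr.append((b,v[k].min()))
L=np.array(L);Rr=np.array(Rr); a1=np.polyfit(*L.T,1);a2=np.polyfit(*Rr.T,1)
m=(a1+a2)/2; hw=h+np.arctan((a1[0]+a2[0])/2)
fu,fv=F@d,F@n
print('tool heading',h,'slopes',a1[0],a2[0],'wedge heading',hw,'width',np.mean(L[:,1]-Rr[:,1]))
print('thin tip to foot centre along',fu-um,'foot left of wedge axis',fv-np.polyval(m,fu),'foot left of tool',(F-s['position'][:2])@n, 'tcp->foot',(F-s['position'][:2])@d)
E
python3 w.py
```

```text
clock: 4.2
position: [0.4877, -0.1871, 0.0073]
tcp_rot: [[0.393, 0.92, 0.0], [0.92, -0.393, 0.0], [0.0, -0.0, -1.0]]
ft_force: [0.4, -0.4, -0.0]
grip_width: 0.006
gripper_force: 0.0
tool heading 1.1671587726652104 slopes -0.16179165012542754 -0.13119594126139772 wedge heading 1.021699626927541 width 0.05587919193330566
thin tip to foot centre along 0.042129190635292024 foot left of wedge axis 0.02137663690944991 foot left of tool -0.014047421917938726 tcp->foot 0.19711790651630595
```

```bash
python3 -m crank '[[4,0,0,0,0,0,0],[4,0,0,0,0,0,0],[4,0,0,0,0,0,0],[4,0,0,0,0,0,0],[0,0,0,0,0,0,0]]'
python3 w.py
```

```text
clock: 4.88
position: [0.494, -0.1724, 0.0073]
tcp_rot: [[0.393, 0.92, 0.0], [0.92, -0.393, 0.0], [0.0, -0.0, -1.0]]
ft_force: [0.1, -0.3, 0.4]
grip_width: -0.001
gripper_force: 0.0
tool heading 1.1671732825392673 slopes -0.21335781503911347 -0.1254898689490386 wedge heading 0.999343153381507 width 0.05698426997341196
thin tip to foot centre along 0.025313302633648865 foot left of wedge axis 0.022307067958870608 foot left of tool -0.01404179292887553 tcp->foot 0.18107469833539497
```

```bash
python3 -m crank '[[-10,0,0,0,0,0,0],[0,20,0,0,0,-0.06,0],[4,0,0,0,0,0,0],[4,0,0,0,0,0,0],[3,0,0,0,0,0,0],[3,0,0,0,0,0,0],[0,0,0,0,0,0,0]]'
python3 w.py
```

```text
clock: 5.8
position: [0.5129, -0.1761, 0.0072]
tcp_rot: [[0.337, 0.942, -0.0], [0.942, -0.337, 0.0], [0.0, -0.0, -1.0]]
ft_force: [0.3, -0.3, 0.1]
grip_width: 0.0
gripper_force: 0.0
tool heading 1.227086105180831 slopes -0.2682066120113987 -0.1991496489682606 wedge heading 0.9975272027206968 width 0.058085540221580106
thin tip to foot centre along 0.01738646711597383 foot left of wedge axis 0.019417028329502206 foot left of tool -0.00573375425401818 tcp->foot 0.1770830296388223
```

```bash
python3 -m crank '[[3,0,0,0,0,0,0],[3,0,0,0,0,0,0],[3,0,0,0,0,0,0],[0,0,0,0,0,0,0]]'
python3 w.py
```

```text
clock: 6.35
position: [0.5162, -0.1679, 0.0073]
tcp_rot: [[0.337, 0.942, 0.0], [0.942, -0.337, 0.0], [0.0, 0.0, -1.0]]
ft_force: [-0.0, 0.2, 0.5]
grip_width: 0.001
gripper_force: 0.0
tool heading 1.2270966235179788 slopes -0.26006847846975756 -3.6289227858180713 wedge heading 0.1313003464230662 width 0.14318365683552273
thin tip to foot centre along 0.09518741985588806 foot left of wedge axis 0.26899336778532346 foot left of tool -0.0054940540806446055 tcp->foot 0.1681531961130633
```

```bash
python3 - <<'E'
from h import *
t=cv2.imread('pics/last_top.png'); s=eyes.read_camera('side')[:,:,::-1]
a=cv2.resize(t[150:250,280:380],None,fx=4,fy=4,interpolation=3); b=cv2.resize(s[160:260,270:370],None,fx=4,fy=4,interpolation=3)
cv2.imwrite('pics/d.png',np.hstack([a,b]))
E
```

```text
(no output)
```

View pics/d.png

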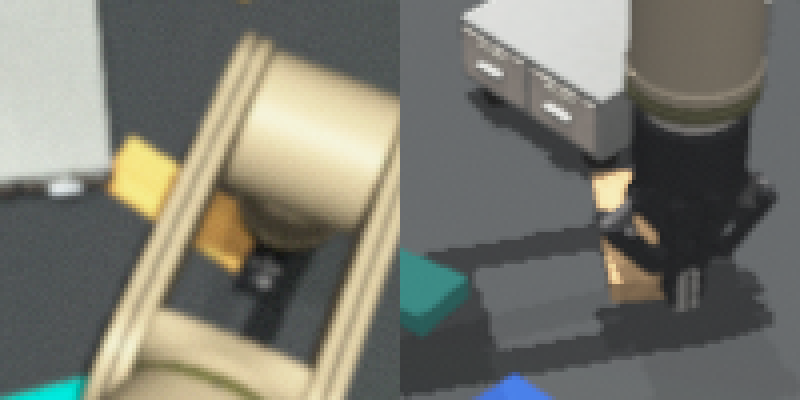

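The top crop shows the thin tip at about (308,190), just at the box's edge. The side crop shows the fingers at (342,232), at or past the heel's right corner, so I'll calculate the wedge pose before pushing on.

```bash
python3 - <<'E'
from h import *
F=np.array([.578,-.0115])
tp=np.array([[110,190],[128,138],[240,273]])/4+[279.6,149.6]
sd=(np.array([[593,174],[612,286],[664,280]])-[400,0])/4+[269.6,159.6]
L=plane('top',tp[[0]],.003)[0,:2];Rr=plane('top',tp[[1]],.003)[0,:2];H=plane('top',tp[[2]],.019)[0,:2]
print('top',L,Rr,H,np.linalg.norm(L-H),'head',np.arctan2(*(L-H)[::-1]))
L2=plane('side',sd[[0]],.003)[0,:2];H2=plane('side',sd[[1]],.019)[0,:2];G2=plane('side',sd[[2]],.019)[0,:2]
print('side',L2,H2,G2,np.linalg.norm(L2-H2),np.linalg.norm(H2-G2),'head',np.arctan2(*(L2-H2)[::-1]))
for L,H in((L,H),(L2,H2)):
    d=(L-H)/np.linalg.norm(L-H);n=np.array([-d[1],d[0]]); c=L-.025*n; heel=c-.1409*d
    s=monitor.sense()['position'][:2]; print('foot rel tip',(F-c)@d,(F-c)@n,'tcp rel heel',(s-heel)@d,(s-heel)@n,'heel',heel)
print(px('side',monitor.sense()['position'])*1)
E
```

```text
top [ 0.55811516 -0.02692342] [ 0.60370698 -0.04333649] [ 0.48115353 -0.13624321] 0.13369334351044412 head 0.9573877395098701
side [ 0.56457852 -0.01636351] [ 0.48276135 -0.13263777] [ 0.51449413 -0.15157521] 0.1421750757306928 0.036953970988887044 head 0.9576203853552843
foot rel tip 0.024058449271690922 0.017618971843674693 tcp rel heel 0.001336218946364394 -0.021896998695429583 heel [ 0.49744722 -0.15652747]
foot rel tip 0.011701127231164213 0.01682237507631849 tcp rel heel -0.011030291892500772 -0.022655528361643584 heel [ 0.50394073 -0.14598167]
[[339.87596393 235.49333528]]
```

```bash
python3 -m crank '[[-5,0,-20,0,0,0,0],[0,0,-30,0,0,0,0],[24,-33,0,0,0,0,0],[23,-33,0,0,0,0,0],[0,0,20,0,0,0,0],[0,0,30,0,0,0,0],[0,0,0,0,0,0,0],[0,5,0,0,0,0,0],[0,5,0,0,0,0,0],[0,4,0,0,0,0,0],[0,4,0,0,0,0,0],[0,0,0,0,0,0,0]]'
python3 - <<'E'
from h import *
t=eyes.read_camera('top')[:,:,::-1]; s=eyes.read_camera('side')[:,:,::-1]
a=cv2.resize(t[150:250,280:380],None,fx=4,fy=4,interpolation=3); b=cv2.resize(s[160:260,270:370],None,fx=4,fy=4,interpolation=3)
cv2.imwrite('pics/e.png',np.hstack([a,b]))
E
```

```text
clock: 7.95
position: [0.4855, -0.1126, 0.0075]
tcp_rot: [[0.337, 0.941, 0.0], [0.941, -0.337, -0.0], [0.0, 0.0, -1.0]]
ft_force: [-0.7, -0.2, 0.2]
grip_width: 0.001
gripper_force: 0.2
```

View pics/e.png

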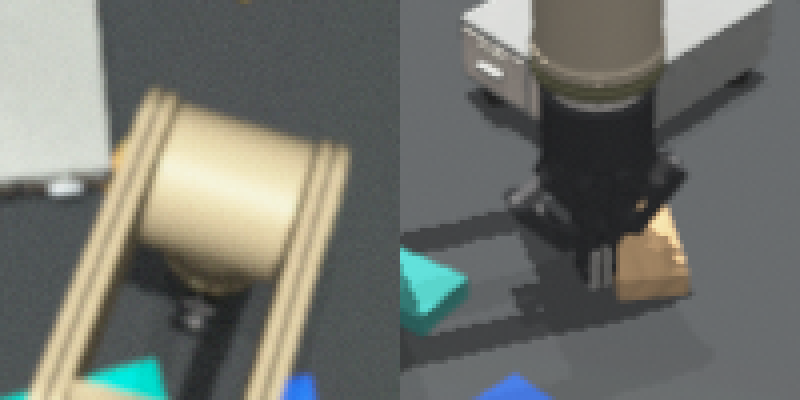

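The side crop shows the fingers against the heel's left side, with heel top corners at about (324,230) and (342,229) in full-image pixels.

```bash
python3 - <<'E'
from h import *
sd=(np.array([[618,280],[690,275]])-[400,0])/4+[269.6,159.6]
P=plane('side',sd,.019)[:,:2]; print(P,np.linalg.norm(P[0]-P[1])); v=P[0]-P[1]; d=np.array([v[1],-v[0]]);h=np.arctan2(d[1],d[0]); m=P.mean(0)
F=np.array([.578,-.0115]);print('head',h,'heel->foot',np.arctan2(*(F-m)[::-1]),np.linalg.norm(F-m), (monitor.sense()['position'][:2]-P[0]))
E
python3 -m crank '[[0,4,0,0,0,0,0],[0,0,0,0,0,0,0]]'
```

```text
[[ 0.48992777 -0.13079079]
 [ 0.53186346 -0.15963647]] 0.050898682188018116
head 0.9682678881941944 heel->foot 1.1056686050384452 0.14960726350669531 [-0.00484014  0.01840691]
clock: 8.3
position: [0.4891, -0.1138, 0.0073]
tcp_rot: [[0.337, 0.941, 0.0], [0.941, -0.337, -0.0], [0.0, 0.0, -1.0]]
ft_force: [0.0, 0.1, 1.0]
grip_width: 0.001
gripper_force: 0.1
```

```bash
python3 -m crank '[[0,4,0,0,0,0,0],[0,4,0,0,0,0,0],[0,4,0,0,0,0,0],[0,3,0,0,0,0,0],[0,0,0,0,0,0,0],[0,-15,0,0,0,0,0],[-40,-20,-40,0,0,0,0],[-60,0,-20,0,0,0,0],[-60,0,0,0,0,0,0],[0,0,0,0,0,0,0]]'
python3 - <<'E'
from h import *
t=eyes.read_camera('top')[:,:,::-1]; s=eyes.read_camera('side')[:,:,::-1]
a=cv2.resize(t[150:250,280:380],None,fx=4,fy=4,interpolation=3); b=cv2.resize(s[160:260,270:370],None,fx=4,fy=4,interpolation=3)
cv2.imwrite('pics/f.png',np.hstack([a,b]))
E
```

```text
clock: 9.55
position: [0.4153, -0.2608, 0.068]
tcp_rot: [[0.342, 0.94, 0.001], [0.94, -0.342, -0.002], [-0.002, 0.002, -1.0]]
ft_force: [0.7, -0.0, -0.0]
grip_width: -0.002
gripper_force: 0.0
```

View pics/f.png

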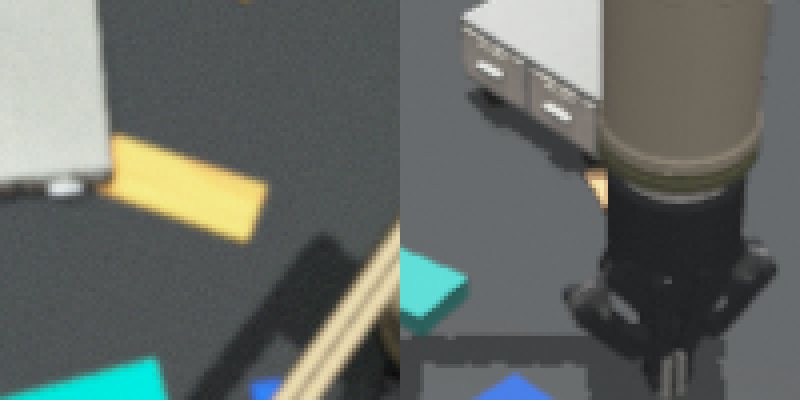

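The top crop now shows the wedge clearly, with heel corners at about (342,211) and (347,195) in full-image pixels and the tip just under the box corner near (308,190).

```bash
cat > v.py <<'E'
from h import *
t=eyes.read_camera('top'); c=yellow(t,(300,160,380,230)); cv2.imwrite('pics/last_top.png',t[:,:,::-1])
q=c.reshape(-1,2).astype(float)
# rough wedge heading from contour axis, heights by own x, iterate
F=np.array([.578,-.0115]); z=np.full(len(q),.011)
for i in range(6):
    o,v=ray('top',q); P=(o+v*((z-o[2])/v[:,2])[:,None])[:,:2]
    if i==0:
        r=cv2.minAreaRect(P.astype(np.float32)*1000); b=cv2.boxPoints(r); e=[b[1]-b[0],b[2]-b[1]]; d=max(e,key=np.linalg.norm).astype(float); d/=np.linalg.norm(d); d*=np.sign(d[1])
    n=np.array([-d[1],d[0]]); u=P@d;w=P@n; u0=u.min(); z=.019-.016*np.clip((u-u0)/.14,0,1)
    k=(u-u0>.02)&(u-u0<.085); mid=(w.max()+w.min())/2; mid=np.median(w[k])
    L=k&(w>mid);Rr=k&(w<mid); a1=np.polyfit(u[L],w[L],1);a2=np.polyfit(u[Rr],w[Rr],1); sl=(a1[0]+a2[0])/2
    if i<5: d=d+sl*n; d/=np.linalg.norm(d)
h=np.arctan2(d[1],d[0]); ax=(np.polyval(a1,u.mean())+np.polyval(a2,u.mean()))/2
H=u0*d+ax*n+.001*d
print('heading',h,'slopes',a1[0],a2[0],'width',np.polyval(a1,u.mean())-np.polyval(a2,u.mean()),'heel',H,'foot in frame: ahead of heel',(F-H)@d,'left of axis',(F-H)@n,'heel->foot heading',np.arctan2(*(F-H)[::-1]))
s=monitor.sense()['position'][:2]; print('tcp rel heel',(s-H)@d,(s-H)@n)
E
python3 v.py; python3 - <<'E'
from h import *
q=np.array([[268,183],[250,243]])/4+[279.6,149.6]; P=plane('top',q,.019)[:,:2]; print(P,P.mean(0),np.linalg.norm(P[0]-P[1]))
for e in ([[128,137],[268,183]],[[118,195],[250,243]]):
    q=np.array(e)/4+[279.6,149.6]; A=plane('top',q[:1],.005)[0,:2];B=plane('top',q[1:],.019)[0,:2]; print(np.arctan2(*(A-B)[::-1]))
E
```

```text
heading 1.1861818372602158 slopes -0.004105735082763216 0.00410594229244101 width 0.05518429316031903 heel [ 0.53041735 -0.15421471] foot in frame: ahead of heel 0.15014152117774313 left of axis 0.009440412372110619 heel->foot heading 1.2489759323042622
tcp rel heel -0.1375520733342979 0.06755466002491058
[[ 0.55797387 -0.16253653]
 [ 0.50657688 -0.14551511]] [ 0.53227538 -0.15402582] 0.05414221842201584
1.2009897661311033
1.175409309098679
```

```bash
python3 plan.py .532 -.194 .068 1.30 3 0
```

```text
step mm 43.84827207259525 deg 1.4084173362127368
[[32.6,29.3,-0.4,-0.0,-0.0,-0.025,0],[31.9,30.1,-0.4,-0.0,-0.0,-0.025,0],[31.1,30.9,-0.4,-0.0,-0.0,-0.025,0]]
```

```bash
python3 -m crank '[[33,29,0,0,0,-0.025,0],[32,30,0,0,0,-0.025,0],[31,31,0,0,0,-0.025,0],[0,0,40,0,0,0,0],[0,0,20,0,0,0,0],[8,0,0,0,0,0,0],[8,0,0,0,0,0,0],[6,0,0,0,0,0,0],[4,0,0,0,0,0,0],[4,0,0,0,0,0,0],[4,0,0,0,0,0,0],[0,0,0,0,0,0,0]]'; python3 v.py
```

```text
clock: 11.2
position: [0.541, -0.1611, 0.0071]
tcp_rot: [[0.266, 0.964, 0.0], [0.964, -0.266, 0.0], [0.0, 0.0, -1.0]]
ft_force: [-0.3, 1.3, 0.0]
grip_width: -0.0
gripper_force: 0.0
heading 2.048834706958333 slopes 0.6482543447831687 1.0082254915481286 width -0.030610651422979362 heel [ 0.55580024 -0.33002808] foot in frame: ahead of heel 0.27260803615535845 left of axis -0.16624627721902274 heel->foot heading 1.5012140051575942
tcp rel heel 0.15684386917398646 -0.0644343453680862
```

```bash
python3 -m crank '[[-25,0,-10,0,0,0,0],[-50,-40,-30,0,0,0,0],[-45,-50,-20,0,0,0,0],[-10,-5,0,0,0,0,0],[0,0,0,0,0,0,0]]'; python3 v.py
```

```text
clock: 11.88
position: [0.4273, -0.2542, 0.0615]
tcp_rot: [[0.268, 0.964, 0.001], [0.964, -0.268, -0.0], [0.0, 0.001, -1.0]]
ft_force: [0.0, -0.3, 0.3]
grip_width: -0.002
gripper_force: 0.0
heading 1.2009206759679958 slopes 0.0037087694333443346 -0.0037086480917047507 width 0.05518786666932074 heel [ 0.53196031 -0.14961172] foot in frame: ahead of heel 0.1454148664555423 left of axis 0.007001188756556545 heel->foot heading 1.2490298321880187
tcp rel heel -0.13460069609046865 0.05959024703151729
```

```bash
python3 plan.py .5388 -.1848 .0615 1.30 3 0
```

```text
step mm 43.54183550734041 deg 0.019779039130024583
[[32.0,29.6,-0.1,0.0,-0.0,0.0,0],[32.0,29.6,-0.1,0.0,-0.0,0.0,0],[32.0,29.5,-0.1,0.0,-0.0,0.0,0]]
```

```bash
python3 -m crank '[[32,30,0,0,0,0,0],[32,30,0,0,0,0,0],[32,29,0,0,0,0,0],[0,0,40,0,0,0,0],[0,0,14,0,0,0,0],[10,0,0,0,0,0,0],[10,0,0,0,0,0,0],[4,0,0,0,0,0,0],[4,0,0,0,0,0,0],[4,0,0,0,0,0,0],[2,0,0,0,0,0,0],[0,0,0,0,0,0,0]]';  python3 -m crank '[[-25,0,-10,0,0,0,0],[-50,-40,-30,0,0,0,0],[-45,-50,-20,0,0,0,0],[-10,-5,0,0,0,0,0],[0,0,0,0,0,0,0]]'; python3 v.py
```

```text
clock: 13.42
position: [0.5477, -0.1519, 0.0074]
tcp_rot: [[0.266, 0.964, -0.0], [0.964, -0.266, 0.0], [0.0, -0.0, -1.0]]
ft_force: [-0.2, 0.3, 0.4]
grip_width: -0.001
gripper_force: 0.0
clock: 14.05
position: [0.4341, -0.2449, 0.0617]
tcp_rot: [[0.268, 0.964, 0.001], [0.964, -0.268, 0.0], [0.0, 0.001, -1.0]]
ft_force: [-0.7, -0.0, 0.8]
grip_width: -0.002
gripper_force: 0.0
heading 1.233266532320728 slopes -0.0031084158036915927 0.003105623058830459 width 0.054909851331449655 heel [ 0.53451575 -0.13912255] foot in frame: ahead of heel 0.1348216432177862 left of axis 0.0012324587537565098 heel->foot heading 1.2424076790671619
tcp rel heel -0.1323387179786519 0.05949471684726758
```

```bash
python3 plan.py .5248 -.1675 .0615 1.24 3 0
```

```text
step mm 39.498980230958 deg 1.1635071392792862
[[32.7,22.2,0.0,0.0,-0.0,0.02,0],[33.1,21.5,0.0,0.0,-0.0,0.02,0],[33.6,20.8,0.0,0.0,-0.0,0.02,0]]
```

```bash
python3 -m crank '[[33,22,0,0,0,0.02,0],[33,21,0,0,0,0.02,0],[33,21,0,0,0,0.02,0],[0,0,40,0,0,0,0],[0,0,14,0,0,0,0],[10,0,0,0,0,0,0],[8,0,0,0,0,0,0],[2,0,0,0,0,0,0],[2,0,0,0,0,0,0],[2,0,0,0,0,0,0],[2,0,0,0,0,0,0],[0,0,0,0,0,0,0]]';  python3 -m crank '[[2,0,0,0,0,0,0],[2,0,0,0,0,0,0]]'; python3 -m crank '[[2,0,0,0,0,0,0]]'; python3 -m crank '[[2,0,0,0,0,0,0]]'
```

```text
clock: 15.6
position: [0.5322, -0.1432, 0.0078]
tcp_rot: [[0.323, 0.946, 0.0], [0.946, -0.323, -0.0], [0.0, 0.0, -1.0]]
ft_force: [-0.0, 0.2, 0.9]
grip_width: -0.0
gripper_force: 0.1
clock: 15.85
position: [0.5335, -0.1394, 0.0078]
tcp_rot: [[0.323, 0.946, 0.0], [0.946, -0.323, -0.0], [-0.0, 0.0, -1.0]]
ft_force: [-0.2, -1.1, 0.9]
grip_width: 0.0
gripper_force: 0.7
clock: 15.98
position: [0.5342, -0.1374, 0.0077]
tcp_rot: [[0.323, 0.946, 0.0], [0.946, -0.323, -0.0], [-0.0, 0.0, -1.0]]
ft_force: [-0.1, -1.8, 1.2]
grip_width: 0.0
gripper_force: 0.7
clock: 16.1
position: [0.5348, -0.1356, 0.0077]
tcp_rot: [[0.323, 0.946, -0.0], [0.946, -0.323, -0.0], [-0.0, 0.0, -1.0]]
ft_force: [-1.6, -2.4, 1.5]
grip_width: 0.003
gripper_force: 1.4
```

```bash
for i in 1; do python3 -m crank '[[2,0,0,0,0,0,0]]'; python3 -m crank '[[2,0,0,0,0,0,0]]'; python3 -m crank '[[2,0,0,0,0,0,0]]'; done | grep -E "position|ft_"
```

```text
position: [0.5353, -0.1339, 0.0077]
ft_force: [-0.8, -3.9, 1.5]
position: [0.5359, -0.1322, 0.0077]
ft_force: [-2.2, -6.5, 0.4]
position: [0.5365, -0.1307, 0.0077]
ft_force: [-1.8, -7.9, 1.7]
```

```bash
(python3 -m crank '[[1,0,0,0,0,0,0]]'; python3 -m crank '[[1,0,0,0,0,0,0]]') | grep -E "clock|position|ft_"
```

```text
clock: 16.6
position: [0.5367, -0.1299, 0.0078]
ft_force: [-2.9, -8.8, 2.2]
clock: 16.73
position: [0.5371, -0.1291, 0.0078]
ft_force: [-2.4, -8.4, 1.8]
```

```bash
python3 -m crank '[[-25,0,-10,0,0,0,0],[-40,-40,-40,0,0,0,0],[-45,-50,-20,0,0,0,0],[-10,-5,-20,0,0,0,0],[0,0,0,0,0,0,0]]'|grep -E "clock|pos"; python3 v.py; python3 - <<'E'
from h import *
t=cv2.imread('pics/last_top.png'); t0=cv2.imread('pics/top0.png')
for im in(t0,t):
    g=cv2.cvtColor(im,cv2.COLOR_BGR2GRAY).astype(float)
    # subpixel box edges: left/right edges on row 160, top edge col 280, threshold crossing
    def cr(p,x):
        th=(p.max()+p.min())/2; i=np.where((p[:-1]-th)*(p[1:]-th)<=0)[0]; return [round(float(x+k+(th-p[k])/(p[k+1]-p[k])),2) for k in i]
    print(cr(g[150:156].mean(0)[245:320],245),cr(g[172:178].mean(0)[245:316],245),cr(g[125:160,265:270].mean(1),125),cr(g[125:160,292:297].mean(1),125))
s=eyes.read_camera('side')[:,:,::-1]
cv2.imwrite('pics/g.png',np.hstack([cv2.resize(t[150:250,280:380],None,fx=4,fy=4,interpolation=3),cv2.resize(s[160:260,270:370],None,fx=4,fy=4,interpolation=3)]))
E
```

```text
clock: 17.35
position: [0.4213, -0.2065, 0.0933]
heading 1.2314317470430014 slopes -0.001111126399749886 0.0011109316685643223 width 0.05541020292191812 heel [ 0.53953833 -0.1225103 ] foot in frame: ahead of heel 0.11748240812913467 left of axis 0.0006859319789253765 heel->foot heading 1.2372702738124475
tcp rel heel -0.11787108004308959 0.08385669528214458
[255.43, 303.79] [257.2, 305.81] [137.18] [134.45]
[255.34, 303.65] [257.1, 305.58] [137.25] [134.46]
```

View pics/g.png

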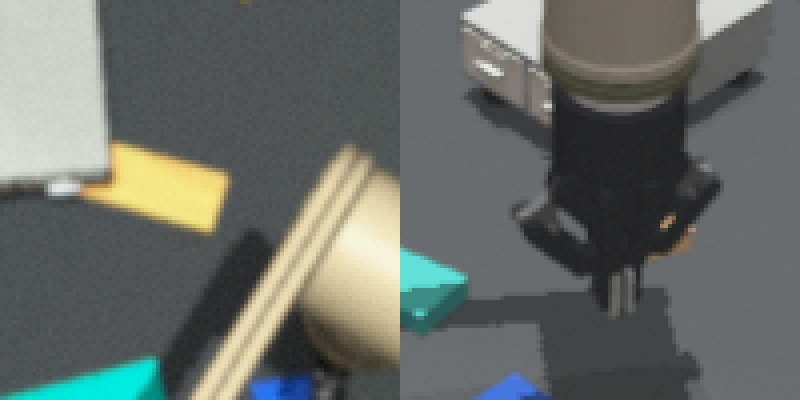

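The crop shows the wedge lying straight under the cabinet corner, heel near (336,202). The cabinet has shifted by less than 0.3 px. Next is the press.

```bash
python3 -m crank '[[0,0,-50,0,0,0,0],[0,0,0,0,0,0,0]]'|grep pos; python3 plan.py .578 -.0112 .143 1.24 5 0
```

```text
position: [0.4232, -0.206, 0.1446]
step mm 49.766781779560986 deg 0.07288637447696594
[[46.9,16.8,0.4,0.001,0.0,0.001,0],[46.9,16.7,0.4,0.001,0.0,0.001,0],[46.9,16.7,0.3,0.001,0.0,0.001,0],[46.9,16.7,0.3,0.001,0.0,0.001,0],[46.9,16.6,0.3,0.001,0.0,0.001,0]]
```

```bash
python3 -m crank '[[47,17,0,0,0,0,0],[47,17,0,0,0,0,0],[47,17,0,0,0,0,0],[47,17,0,0,0,0,0],[47,16,0,0,0,0,0],[0,0,25,0,0,0,0],[0,0,22,0,0,0,0],[0,0,6,0,0,0,0],[0,0,0,0,0,0,0]]'|grep -E "clock|pos|ft_"; (for k in 1;do python3 -m crank '[[0,0,2,0,0,0,0]]';python3 -m crank '[[0,0,2,0,0,0,0]]';python3 -m crank '[[0,0,2,0,0,0,0]]';done)|grep -E "pos|ft_"
```

```text
clock: 18.82
position: [0.5753, -0.0098, 0.0875]
ft_force: [-0.1, -0.8, 0.7]
position: [0.5767, -0.0104, 0.0876]
ft_force: [0.0, -0.8, -0.0]
position: [0.5765, -0.0105, 0.0855]
ft_force: [-0.9, 0.0, -0.1]
position: [0.5764, -0.0106, 0.0838]
ft_force: [-7.0, -0.2, 17.3]
```

```bash
(python3 -m crank '[[0,0,0,0,0,0,0]]';python3 -m crank '[[0,0,0.5,0,0,0,0],[0,0,0,0,0,0,0],[0,0,0,0,0,0,0]]')|grep -E "pos|ft_"
```

```text
position: [0.5764, -0.0105, 0.084]
ft_force: [-2.4, 0.6, 6.8]
position: [0.5764, -0.0106, 0.0839]
ft_force: [-5.1, -0.7, 10.5]
```

```bash
(python3 -m crank '[[0,-0.5,0.7,0,0,0,0],[0,0,0,0,0,0,0]]';python3 -m crank '[[0,0,0.7,0,0,0,0],[0,0,0,0,0,0,0],[0,0,0,0,0,0,0]]')|grep -E "pos|ft_"
```

```text
position: [0.5764, -0.0106, 0.0839]
ft_force: [-5.8, -0.9, 13.2]
position: [0.5765, -0.0106, 0.0838]
ft_force: [-8.4, 0.0, 18.2]
```

At 18 N the top stays at 83.8 mm, so it doesn't dip. I'll release and check.

```bash
python3 -m crank '[[0,0,-5,0,0,0,0],[0,0,-40,0,0,0,0],[0,0,-50,0,0,0,0],[-50,-18,0,0,0,0,0],[-50,-18,0,0,0,0,0],[-50,-18,0,0,0,0,0],[-50,-18,0,0,0,0,0],[0,-30,0,0,0,0,0],[0,0,0,0,0,0,0],[0,0,0,0,0,0,0]]'|grep -E "clock|pos|ft_"; python3 v.py; python3 - <<'E'
from h import *
t=cv2.imread('pics/last_top.png'); t0=cv2.imread('pics/top0.png')
for im in(t0,t):
    g=cv2.cvtColor(im,cv2.COLOR_BGR2GRAY).astype(float)
    def cr(p,x):
        th=(p.max()+p.min())/2; i=np.where((p[:-1]-th)*(p[1:]-th)<=0)[0]; return [round(float(x+k+(th-p[k])/(p[k+1]-p[k])),2) for k in i]
    print(cr(g[150:156].mean(0)[245:320],245),cr(g[172:178].mean(0)[245:316],245),cr(g[125:160,265:270].mean(1),125),cr(g[125:160,292:297].mean(1),125))
s=eyes.read_camera('side')[:,:,::-1]
cv2.imwrite('pics/z.png',np.hstack([cv2.resize(t[100:300,220:420],(400,400),interpolation=3),cv2.resize(s[130:280,250:400],(400,400),interpolation=3)]))
E
```

```text
clock: 21.58
position: [0.4148, -0.1666, 0.1761]
ft_force: [0.2, -0.6, 0.3]
heading 1.231903874933502 slopes -0.002570449534274174 0.0025704154630917307 width 0.055558269049613807 heel [ 0.53839604 -0.12656728] foot in frame: ahead of heel 0.12168870202436029 left of axis 0.0009018574284178854 heel->foot heading 1.239314923800452
tcp rel heel -0.07865626701502833 0.10313786493073165
[255.43, 303.79] [257.2, 305.81] [137.18] [134.45]
[255.36, 303.65] [257.12, 305.59] [137.28] [134.47]
```

View pics/z.png

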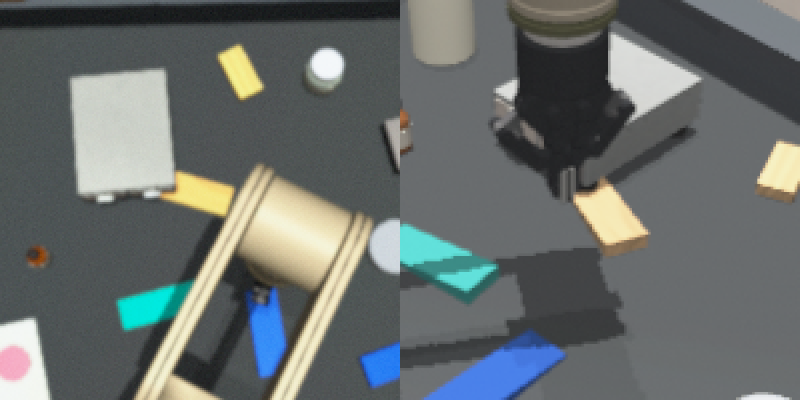

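The picture shows the cabinet standing in place with the wedge under its corner, but the arm link touches the heel's edge in the top view. I'll clear the view and remeasure.

```bash
python3 -m crank '[[-50,10,0,0,0,0,0],[-50,20,0,0,0,0,0],[0,20,0,0,0,0,0],[0,0,0,0,0,0,0],[0,0,0,0,0,0,0]]'|grep -E "clock|pos"; python3 v.py
```

```text
clock: 22.3
position: [0.4292, -0.2765, 0.1753]
heading 1.2314316070280842 slopes -0.0011109880285581225 0.0011110676751327384 width 0.05541059231218359 heel [ 0.53951622 -0.12257718] foot in frame: ahead of heel 0.11755283711389504 left of axis 0.0006873596148763566 heel->foot heading 1.2372787800802676
tcp rel heel -0.18180812747117356 0.0529096494614649
```

The wedge hasn't moved since before the press. Handing in.

```bash
python3 -c "from bench import finish_job; print(finish_job())"
```

```text
the job is handed in; nothing more can be done
None
```

I pushed the wedge snug under the short foot, and pressing the cabinet top over that foot with about 18 N gave no dip. The cabinet shifted by under 1 mm, the arm is clear of everything, and the job was handed in at about 22 s.

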